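Start up the microscope lamp controls

TASK

Start up the microscope's lamp controls with the fingertips: first press down the half of the big red paddle switch that bears the white line, until that half lies level; then push the yellow key fully down, and after it push the blue key fully down. The switch and the keys stay where they are put. Do not press the green key, and leave the dropper bottle, the eraser and the loupe standing where they are; nothing has to be gripped or lifted.

Things in the scene. Friction and masses are not known exactly. Their poses are not given: they have to be found in the camera images.
- switch_box: fixed grey switch box 100 x 80 x 45 mm (its x, y, z) carrying the red paddle; origin at the centre of its underside on the desk, z up, +x towards the half of the paddle with the white line. The paddle has two flat halves, each 32 mm long and 34 mm wide, that meet in a shallow V over the axle, which lies along the box's y, 52 mm above the desk over the box's centre
- paddle_on (a point): where to press: on the middle line of the top face of the red paddle's white-line half, 22 mm out from the axle; moves with the paddle. Off, this half slopes up outward at 23 degrees, its outer edge 68 mm above the desk; on, it lies level, its top 56 mm above the desk (11 mm above the box's top)
- paddle (a joint): red paddle's angle, rad: 0 = off (starts at 0 to 0.03), 0.4 = fully on; about 0.07 N m of friction (3 to 4 N at paddle_on), stays where it is left
- key_box: fixed grey key box 90 x 190 x 45 mm (its x, y, z); origin at the centre of its underside on the desk, z up. The three keys stand in a row along its y, 55 mm apart, the middle one at y = 0, all at x = -4 mm. It cannot be moved
- yellow_top (a point): centre of the top of the yellow key: flat square cap 28 x 28 mm, its top 16 mm above the key box's top when up and 8 mm above it when fully down; may sit in any of the three places
- blue_top (a point): centre of the top of the blue key: flat square cap 28 x 28 mm, its top 16 mm above the key box's top when up and 8 mm above it when fully down; may sit in any of the three places
- green_top (a point): centre of the top of the green key: flat square cap 28 x 28 mm, its top 16 mm above the key box's top when up and 8 mm above it when fully down; may sit in any of the three places; to be left up
- yellow_key (a joint): yellow key, m pushed in: 0 = up, 0.008 = fully down; slides straight down against about 3.5 N of friction and stays where it is left (no spring); starts at 0 to 0.001
- blue_key (a joint): blue key, m pushed in: 0 = up, 0.008 = fully down; slides straight down against about 3.5 N of friction and stays where it is left (no spring); starts at 0 to 0.001
- green_key (a joint): green key, m pushed in: 0 = up, 0.008 = fully down; slides straight down against about 3.5 N of friction and stays where it is left (no spring); starts at 0 to 0.001
- dropper: loose white dropper bottle with a blue cap, 33 mm across, 65 mm tall, behind the key box; origin at the centre of its underside
- eraser_b: loose blue and white eraser, 20 x 42 x 13 mm, in front of the key box; origin at the centre of its underside
- loupe_b: loose black eye loupe, a ring 31 mm across and 15 mm tall, beside the switch box; origin at the centre of its underside

How it is judged:
On the way, in this order (a step that is already met when the one before it is completed fails the run):
1. the red paddle is on (value of joint paddle above 0.33 rad), for 0.1 s.
2. the yellow key is down (value of joint yellow_key above 0.006 m), for 0.1 s.
3. the blue key is down (value of joint blue_key above 0.006 m), for 0.1 s.
At the end, for the whole second after the job is handed in: the red paddle is on (above 0.33 of 0.4 rad), the yellow and blue keys are down (more than 6 of 8 mm), the green key is up (less than 3 mm in), and the dropper bottle, still upright, the eraser and the loupe are at rest within 30 mm of where they started (value of joint paddle above 0.33 rad and value of joint each of yellow_key, blue_key above 0.006 m and value of joint green_key below 0.003 m and linear speed of each of dropper, eraser_b, loupe_b below 0.02 m/s and distance of each of dropper, eraser_b, loupe_b from where it was at the start of the episode below 0.03 m and angle between dropper's own z axis and vertical below 0.2 rad); the robot touches nothing.
It fails at once if the yellow or blue key is pressed (3 mm) before the paddle is on (value of joint paddle below 0.33 rad and value of joint any of yellow_key, blue_key above 0.003 m).
It fails at once if the blue key is pressed (3 mm) before the yellow key is down (value of joint yellow_key below 0.006 m and value of joint blue_key above 0.003 m).
It fails at once if the green key is pressed (3 mm) (value of joint green_key above 0.003 m).
It fails at once if a bystander is moved more than 30 mm, lifted 15 mm or knocked over (distance of any of dropper, eraser_b, loupe_b from where it was at the start of the episode above 0.03 m or height (world z) of any of dropper, eraser_b, loupe_b above 0.015 m or angle between dropper's own z axis and vertical above 0.5 rad).
It also fails if it takes over 35 s, if anything falls off the work surface, if the arm or the gripper's body presses on something with over 40 N, if the wrist force passes 120 N, or if a joint passes its speed limit or range.

ROBOT

A 6-joint arm with a two-finger parallel gripper is mounted at the origin on a cart in front of the work surface, level with it; the furniture and walls round the work are solid. World frame = base frame: x ahead of the robot, y to its left, z up, the work surface at z = 0. Lengths are in m, angles in rad, forces in N, time in s.
With the tool pointing down it reaches from about 0.35 to 0.775 m from the base axis. Payload 7.3 kg.
Tool frame: the origin (TCP) lies at the centre of the arm's flange, where the gripper is bolted on; the fingertips stand 178 mm ahead of it and the grasp point (between the pads) lies 159 mm ahead of it; z points along the fingers, y is the line along which they close (so a half turn about z gives the same grasp; the last joint's range is limited). The gripper opens to 92 mm and grips with 3 to 60 N. Pads are 19 mm wide; open, the fingers measure 130 mm over their backs; the gripper's body (75 mm by 190 mm) begins 47 mm behind the grasp point.
Start: joints at [1.112, 0.342, 1.524, -0, 1.275, -0.146], TCP at [0.162, 0.5, 0.405] pointing down, gripper open.
Joint ranges: [-2.53, 2.53], [-0.77, 2.02], [0.04, 2.7], [-1, 4.14], [0.28, 2.66], [-3.11, 3.11]. Speed limits (rad/s): [2.57, 2.57, 3.14, 3.14, 3.14, 3.14].

INTERFACE

Orientations are given as [roll, pitch, yaw] about the fixed x, y, z axes, in that order (R = Rz(yaw) Ry(pitch) Rx(roll)).
In Python, from cell import robot gives the robot as it stands.
- The arm moves only by the shell command python3 drive.py 'ROWS' [OPENING] [FORCE]. ROWS is a JSON list of rows, 1 to 8 of them, each of 6 numbers: dx, dy, dz in m, then a rotation vector rx, ry, rz in rad; each row shifts and turns the commanded pose from where the row before left it, along the tool's axes as they then stand; what a row does not reach is not made up. A row lasts 1/12 s, in which the tool goes at most 0.0417 m and 0.125 rad, less where a joint would pass 70% of its speed; a pose out of reach is approached as far as the arm can. OPENING is the finger opening in m, set as the command begins (- or left out keeps the last). The fingers move at their own pace and stop on an object; FORCE is the grip in N (left out, the last holds). Time passes only in rows, so rows that do not move let the fingers close. It prints the time, the measured TCP pose, the force, the opening and the grip force at its end. Input that does not fit is refused with a message, and nothing moves.
- robot.observe(): the state, without advancing time (a new reading comes with each control period).
- robot.read_camera(name): name is "scene" or "top"; returns a dict with "image" (400x640x3 uint8, red, green, blue), "fx", "fy", "cx", "cy" (pixels), "k1" (the pictures are not rectified: a ray, as slopes to the right and down, at radius r is drawn at 1 + k1 r^2 times it, then the intrinsics apply), "pose" (4x4, takes a point from camera to world coordinates). Camera axes: x right, y down, z forward; pixel columns grow to the right and rows downward; lengths in m; the calibration is good to about 2 mm. A picture is of the moment at which its call begins. There is no depth.
- robot.hand_in(): hands the job in; it is judged then, once.
The state is a dict: "time": time; "qpos": joint angles; "qvel": joint speeds; "joint_efforts": joint torques, N m; "tool_pos": TCP position; "tool_rot": TCP orientation; "contact_force": force on the tool from outside, world axes, zero at the start; "torque": the same for the moment, N m; "opening": finger opening in m; "grip_force": force on a finger pad.
Only numpy, scipy, OpenCV 4.12 (cv2) and the standard library are available. Lean on these libraries where they do the work, as an engineer would, in place of code of your own. Each camera call takes 0.05 s, during which the arm holds its last target. There are 200 camera calls.

## Working session

There is one attempt and no reset: what is moved stays moved. The work goes in short steps, Python scripts to look and compute and a shell command to move; the robot and the scene stay as the last step left them, time stands still between calls to the robot, and variables do not carry over. Pictures are saved under pics/ and viewed, at most 10 in all, crops included, and the job is handed in when it is done.

```bash
ls; mkdir -p pics
python3 - <<'E'
from cell import robot
import cv2,numpy as np
for n in("scene","top"):
    c=robot.read_camera(n); cv2.imwrite(f"pics/{n}0.png",c["image"][:,:,::-1]); print(n,c["fx"],c["fy"],c["cx"],c["cy"],c["k1"],np.round(c["pose"],3).tolist())
print(robot.observe())
E
```

```text
cell.py
drive.py
pics
scene 393.1626568920381 393.1626568920381 318.5531080172451 201.04194656641363 -0.033368397003704205 [[0.669, -0.546, 0.503, 0.102], [-0.743, -0.493, 0.453, -0.346], [0.001, -0.677, -0.736, 0.709], [0.0, 0.0, 0.0, 1.0]]
top 456.3321231693272 456.3321231693272 313.344106896268 210.0587489464869 -0.039377757225738746 [[0.024, -0.993, 0.116, 0.382], [-0.999, -0.021, 0.031, 0.01], [-0.029, -0.117, -0.993, 1.036], [0.0, 0.0, 0.0, 1.0]]
{'time': 0.1, 'qpos': array([ 1.11197553e+00,  3.42634507e-01,  1.52491946e+00, -2.26559105e-05,
        1.27542281e+00, -1.46010320e-01]), 'qvel': array([ 4.46507427e-04, -6.03761367e-05, -3.72466787e-03, -5.01500255e-04,
       -1.49486802e-03,  5.46399820e-04]), 'joint_efforts': array([ 1.20487937e-03, -4.32011032e+01, -2.44695550e+01,  7.18683307e-02,
        5.26807085e-02, -8.07576930e-05]), 'tool_pos': array([0.16149062, 0.4994127 , 0.40412463]), 'tool_rot': array([-3.14022011e+00, -1.79943904e-04,  2.82878866e+00]), 'contact_force': array([ 0.95930044,  0.00589001, -0.15202074]), 'torque': array([ 0.02471144, -0.02499872,  0.00380146]), 'grip_force': 0.0, 'opening': 0.0917432511016596}
```

View pics/scene0.png

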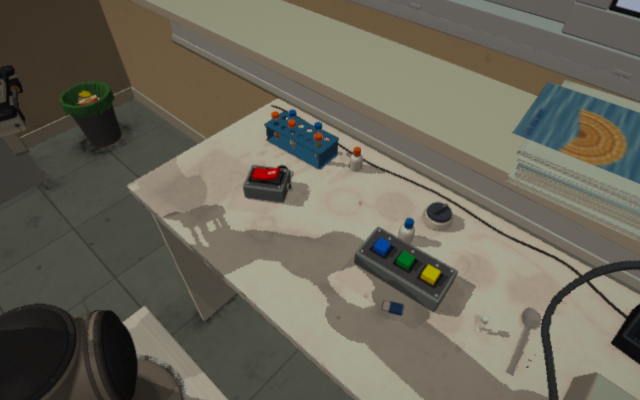

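View pics/top0.png

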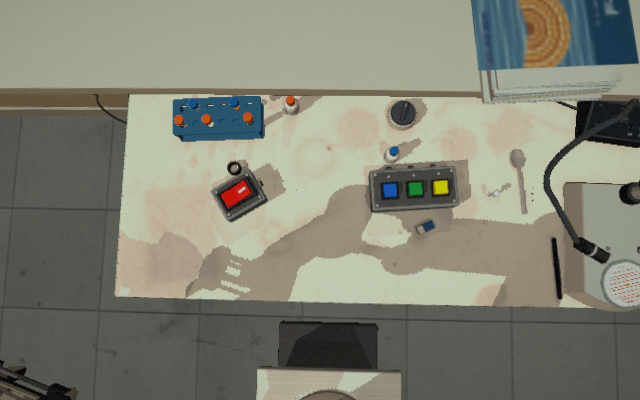

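The top view shows the red paddle at about (236,193), with the blue, green and yellow keys at (390,190), (415,188) and (440,187). The loupe is at (235,168), the dropper at (393,153) and the eraser at (426,227). I'll measure these and zoom in on the paddle.

```bash
cat > h.py <<'E'
from cell import robot
import cv2,numpy as np
def px2w(c,uv,z):
    K=np.array([[c["fx"],0,c["cx"]],[0,c["fy"],c["cy"]],[0,0,1]])
    p=cv2.undistortPoints(np.float64(uv).reshape(-1,1,2),K,np.array([c["k1"],0,0,0.]))[:,0]
    P=c["pose"]; d=np.c_[p,np.ones(len(p))]@P[:3,:3].T; o=P[:3,3]
    return o+d*((z-o[2])/d[:,2])[:,None]
def mask(c,lo,hi,roi):
    h=cv2.cvtColor(c["image"],cv2.COLOR_RGB2HSV); m=cv2.inRange(h,np.array(lo),np.array(hi))
    r=np.zeros_like(m); x0,y0,x1,y1=roi; r[y0:y1,x0:x1]=m[y0:y1,x0:x1]; return r
def big(m):
    return max(cv2.findContours(m,0,2)[0],key=cv2.contourArea)
COL={"blue":(105,150,60,130,255,255),"green":(45,120,50,80,255,255),"yellow":(22,150,90,35,255,255),"red":(0,170,90,8,255,255)}
ROI={"top":{"k":(365,175,465,205),"red":(205,168,272,225)},"scene":{"k":(350,232,460,305),"red":(240,160,295,200)}}
E
python3 - <<'E'
from h import *
ims=[]
for n in("scene","top"):
    c=robot.read_camera(n)
    for k,v in COL.items():
        r=ROI[n]["red" if k=="red" else "k"]; q=big(mask(c,v[:3],v[3:],r)); R=cv2.minAreaRect(q)
        print(n,k,np.round(R[0],1),np.round(R[1],1),round(R[2]),px2w(c,[R[0]],.061 if k!="red" else .056).round(4)[0], px2w(c,cv2.boxPoints(R),.06)[:,:2].round(3).tolist() if k=="red" else "")
    x0,y0,x1,y1=(205,155,275,225) if n=="top" else (240,155,300,205)
    ims.append(cv2.resize(c["image"][y0:y1,x0:x1,::-1],(400,400 if n=="top" else 333),interpolation=2))
    if n=="top":
        for nm,uv,z in(("dropper",(393,153),.065),("eraser",(426,227),.013),("loupe",(235,168),.015)):print(nm,px2w(c,[uv],z).round(3))
cv2.imwrite("pics/z.png",np.hstack([ims[0],ims[1][:333]]) )
E
```

```text
scene blue [381.4 245.9] [15. 15.] 34 [ 0.539  -0.1253  0.061 ] 
scene green [404.9 259.4] [15.4 14.9] 30 [ 0.5435 -0.1792  0.061 ] 
scene yellow [430.1 273.7] [15.9 16.3] 31 [ 0.5481 -0.2338  0.061 ] 
scene red [265.5 173.3] [11.5 27.3] 88 [0.5306 0.2112 0.056 ] [[0.518, 0.246], [0.565, 0.2], [0.538, 0.17], [0.492, 0.215]]
top blue [389.5 190. ] [14. 13.] 90 [ 0.5432 -0.1224  0.061 ] 
top green [415.  188.5] [13. 14.] 90 [ 0.5476 -0.1772  0.061 ] 
top yellow [440.5 187. ] [14. 15.] 90 [ 0.552 -0.232  0.061] 
top red [235.6 193.7] [16. 29.] 57 [0.5294 0.2115 0.056 ] [[0.526, 0.247], [0.561, 0.195], [0.532, 0.175], [0.496, 0.226]]
dropper [[ 0.624 -0.129  0.065]]
eraser [[ 0.469 -0.211  0.013]]
loupe [[0.595 0.224 0.015]]
```

View pics/z.png

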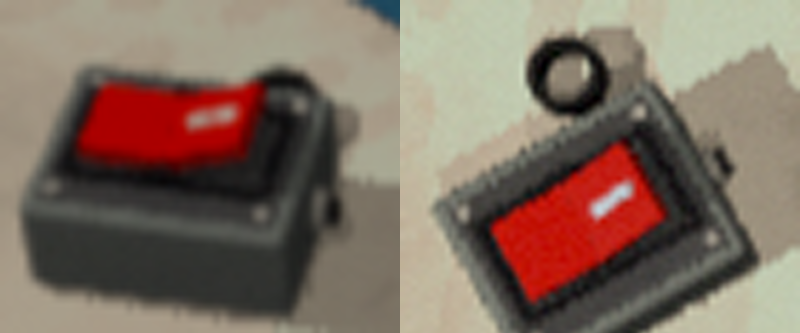

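The white line is on the half towards world (+x, −y), so the box yaw is about −56°. I'll close the fingers and turn the tool 0.66 rad, so its closing line runs along the axle.

```bash
cat > go.py <<'E'
import sys,numpy as np
from scipy.spatial.transform import Rotation as R
from cell import robot
s=robot.observe(); t=np.array([float(a) for a in sys.argv[1:4]])+[0,0,.178]
r=R.from_euler("xyz",s["tool_rot"]); print("t",round(s["time"],2),"tip",(s["tool_pos"]+r.apply([0,0,.178])).round(4),"tool delta",r.inv().apply(t-s["tool_pos"]).round(4),"tooly",r.apply([0,1,0]).round(2),"F",s["contact_force"].round(2))
E
python3 drive.py '[[0,0,0,0,0,0.11],[0,0,0,0,0,0.11],[0,0,0,0,0,0.11],[0,0,0,0,0,0.11],[0,0,0,0,0,0.11],[0,0,0,0,0,0.11]]' 0
python3 go.py 0.543 0.192 0.12
```

```text
time: 0.7
tool_pos: [0.1615, 0.4995, 0.4046]
tool_rot: [-3.141, 0.0, 2.163]
contact_force: [0.2, -0.6, -0.5]
opening: 0.0565
grip_force: 0.0
t 0.7 tip [0.1615 0.4995 0.2266] tool delta [-0.4681  0.1447  0.1066] tooly [ 0.83  0.56 -0.  ] F [ 0.17 -0.61 -0.55]
```

```bash
for i in 1; do :; done
python3 drive.py '[[-0.029,0.009,0.006,0,0,0],[-0.029,0.009,0.006,0,0,0],[-0.029,0.009,0.006,0,0,0],[-0.029,0.009,0.006,0,0,0],[-0.029,0.009,0.006,0,0,0],[-0.029,0.009,0.006,0,0,0],[-0.029,0.009,0.006,0,0,0],[-0.029,0.009,0.006,0,0,0]]' 0 >/dev/null
python3 drive.py '[[-0.029,0.009,0.006,0,0,0],[-0.029,0.009,0.006,0,0,0],[-0.029,0.009,0.006,0,0,0],[-0.029,0.009,0.006,0,0,0],[-0.029,0.009,0.006,0,0,0],[-0.029,0.009,0.006,0,0,0],[-0.029,0.009,0.006,0,0,0],[0,0,0,0,0,0]]'
python3 go.py 0.543 0.192 0.12
```

```text
time: 2.03
tool_pos: [0.5212, 0.2127, 0.3133]
tool_rot: [-3.141, 0.001, 2.165]
contact_force: [-1.2, 0.3, -0.5]
opening: 0.0007
grip_force: 0.0
t 2.03 tip [0.5213 0.2125 0.1353] tool delta [-0.0293  0.0064  0.0153] tooly [ 0.83  0.56 -0.  ] F [-1.21  0.35 -0.54]
```

```bash
python3 drive.py '[[-0.015,0.003,0.015,0,0,0],[-0.015,0.003,0.02,0,0,0],[0,0,0,0,0,0],[0,0,0,0,0,0]]'
python3 go.py 0.543 0.192 0.056
python3 - <<'E'
from h import *
c=robot.read_camera("scene"); d=robot.read_camera("top")
f=lambda c,b:cv2.resize(c["image"][b[1]:b[3],b[0]:b[2],::-1],(400,400),interpolation=2)
cv2.imwrite("pics/a.png",np.hstack([f(c,(215,100,315,200)),f(d,(190,140,290,240))]))
E
```

```text
time: 2.37
tool_pos: [0.5395, 0.1945, 0.2788]
tool_rot: [-3.139, -0.001, 2.168]
contact_force: [-0.9, 0.1, 0.5]
opening: 0.0006
grip_force: 0.0
t 2.37 tip [0.539  0.1944 0.1008] tool delta [-0.0041  0.0016  0.0448] tooly [ 0.83  0.56 -0.  ] F [-0.9   0.07  0.52]
```

View pics/a.png

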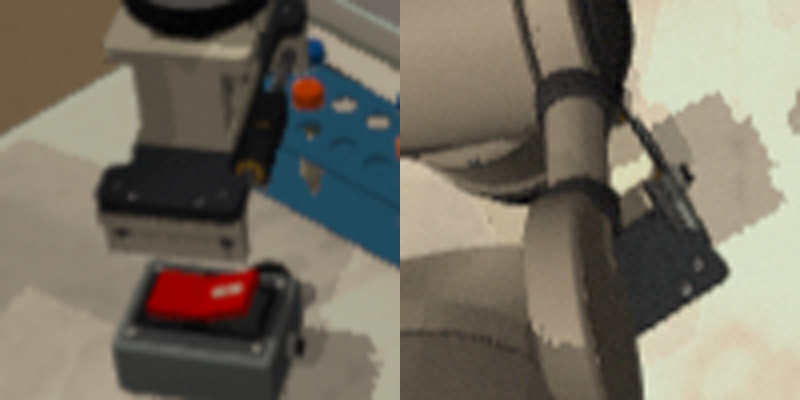

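The body's near end hides the fingertips in the scene view, and the switch lies below it as expected. I'll check the height of the blue rack before going lower.

Run:
```python
from h import *
c=robot.read_camera("scene"); d=robot.read_camera("top")
for a,b in(((318,137),(248,118)),((292,123),(206,118))):
  print(min((np.linalg.norm(px2w(c,[a],z)-px2w(d,[b],z)),z,px2w(d,[b],z).round(3).tolist()) for z in np.arange(0,.2,.005)))
```

```text
(np.float64(0.0011967891429004074), np.float64(0.085), [[0.691, 0.186, 0.085]])
(np.float64(0.0011102622820451105), np.float64(0.085), [[0.69, 0.278, 0.085]])
```

```bash
python3 drive.py '[[-0.004,0.002,0.008,0,0,0],[0,0,0.008,0,0,0],[0,0,0.008,0,0,0],[0,0,0.008,0,0,0],[0,0,0.006,0,0,0],[0,0,0.005,0,0,0],[0,0,0,0,0,0],[0,0,0,0,0,0]]'
python3 go.py 0.543 0.192 0.056
```

```text
time: 3.23
tool_pos: [0.5436, 0.1925, 0.2362]
tool_rot: [-3.141, -0.001, 2.169]
contact_force: [0.4, 0.2, 1.3]
opening: 0.0003
grip_force: 0.0
t 3.23 tip [0.5433 0.1926 0.0582] tool delta [-0.0001 -0.0007  0.0022] tooly [ 0.83  0.56 -0.  ] F [0.39 0.19 1.32]
```

```bash
python3 drive.py '[[0,0,0.001,0,0,0],[0,0,0.001,0,0,0],[0,0,0.001,0,0,0],[0,0,0,0,0,0]]'
python3 go.py 0.543 0.192 0.056
```

```text
time: 3.57
tool_pos: [0.5437, 0.1925, 0.2342]
tool_rot: [3.141, 0.0, 2.169]
contact_force: [-0.9, -0.7, 3.5]
opening: 0.0007
grip_force: 1.9
t 3.57 tip [0.5437 0.1925 0.0562] tool delta [-0.     -0.0008  0.0002] tooly [0.83 0.56 0.  ] F [-0.92 -0.66  3.54]
```

```bash
python3 drive.py '[[0,0,0.001,0,0,0],[0,0,0.001,0,0,0],[0,0,0.001,0,0,0],[0,0,0,0,0,0],[0,0,0,0,0,0]]'
python3 go.py 0.543 0.192 0.056
```

```text
time: 3.98
tool_pos: [0.5436, 0.1925, 0.2338]
tool_rot: [3.14, 0.001, 2.169]
contact_force: [-8.3, -2.2, 24.5]
opening: 0.0006
grip_force: 11.8
t 3.98 tip [0.5439 0.1925 0.0558] tool delta [-0.0001 -0.0008 -0.0002] tooly [0.83 0.56 0.  ] F [-8.3  -2.23 24.53]
```

The arm met a hard stop at 0.0558 m with 24 N, which means the paddle is fully on. I'll raise the tool, then go to a point above yellow.

```bash
python3 drive.py '[[0,0,-0.015,0,0,0],[0,0,-0.03,0,0,0],[0,0,-0.03,0,0,0],[0,0,-0.03,0,0,0],[0,0,0,0,0,0]]'
python3 go.py 0.550 -0.233 0.12
```

```text
time: 4.4
tool_pos: [0.5449, 0.1928, 0.3419]
tool_rot: [3.131, 0.004, 2.169]
contact_force: [1.1, -0.0, -0.1]
opening: 0.0003
grip_force: 0.0
t 4.4 tip [0.5467 0.1933 0.164 ] tool delta [-0.3546 -0.236   0.0429] tooly [0.83 0.56 0.01] F [ 1.11 -0.04 -0.11]
```

```bash
python3 drive.py '[[-0.022,-0.015,0,0,0,0],[-0.022,-0.015,0,0,0,0],[-0.022,-0.015,0,0,0,0],[-0.022,-0.015,0,0,0,0],[-0.022,-0.015,0,0,0,0],[-0.022,-0.015,0,0,0,0],[-0.022,-0.015,0,0,0,0],[-0.022,-0.015,0,0,0,0]]' >/dev/null
python3 - <<'E'
from h import *
c=robot.read_camera("top"); q=mask(c,COL["red"][:3],COL["red"][3:],ROI["top"]["red"])
cv2.imwrite("pics/b.png",cv2.resize(c["image"][130:250,180:340,::-1],(640,480)))
E
python3 drive.py '[[-0.022,-0.015,0,0,0,0],[-0.022,-0.015,0,0,0,0],[-0.022,-0.015,0,0,0,0],[-0.022,-0.015,0,0,0,0],[-0.022,-0.015,0,0,0,0],[-0.022,-0.015,0,0,0,0],[-0.022,-0.015,0,0,0,0],[0,0,0,0,0,0]]'
python3 go.py 0.550 -0.233 0.12
```

```text
time: 5.78
tool_pos: [0.5434, -0.2109, 0.3352]
tool_rot: [-3.141, 0.002, 2.165]
contact_force: [-0.3, 0.6, -0.3]
opening: 0.0005
grip_force: 0.0
t 5.78 tip [ 0.5434 -0.2112  0.1572] tool delta [-0.0219 -0.0068  0.0372] tooly [ 0.83  0.56 -0.  ] F [-0.3   0.56 -0.27]
```

View pics/b.png

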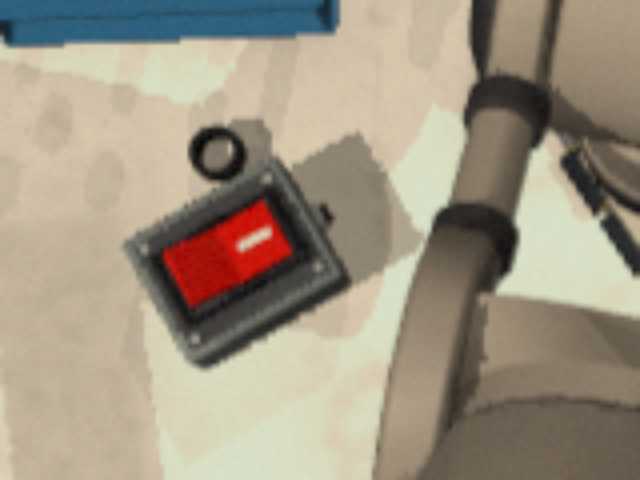

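The paddle is on: its left half at crop (200,270) is now shaded as a slope, the white-line half is level, and the loupe hasn't moved. Yellow is next: center over it and go down to just above the cap.

```bash
python3 drive.py '[[-0.011,-0.0035,0.02,0,0,0],[-0.011,-0.0035,0.02,0,0,0],[0,0,0.02,0,0,0],[0,0,0.015,0,0,0],[0,0,0,0,0,0],[0,0,0,0,0,0]]'
python3 go.py 0.550 -0.233 0.053
```

```text
time: 6.28
tool_pos: [0.5501, -0.2285, 0.26]
tool_rot: [-3.141, -0.002, 2.169]
contact_force: [0.5, 0.5, 1.0]
opening: 0.0006
grip_force: 0.0
t 6.28 tip [ 0.5498 -0.2283  0.082 ] tool delta [-0.0037 -0.0026  0.029 ] tooly [ 0.83  0.56 -0.  ] F [0.49 0.54 1.  ]
```

```bash
python3 drive.py '[[-0.004,-0.003,0.008,0,0,0],[0,0,0.006,0,0,0],[0,0,0.006,0,0,0],[0,0,0.004,0,0,0],[0,0,0.004,0,0,0],[0,0,0.002,0,0,0],[0,0,0.001,0,0,0],[0,0,0,0,0,0]]'
python3 go.py 0.550 -0.233 0.053
```

```text
time: 6.95
tool_pos: [0.55, -0.2341, 0.2312]
tool_rot: [3.141, 0.001, 2.169]
contact_force: [-3.7, 0.9, 11.0]
opening: 0.0004
grip_force: 5.6
t 6.95 tip [ 0.5502 -0.2343  0.0532] tool delta [0.0009 0.0006 0.0002] tooly [0.83 0.56 0.  ] F [-3.67  0.92 11.  ]
```

```bash
python3 drive.py '[[0,0,0.001,0,0,0],[0,0,0,0,0,0],[0,0,0,0,0,0]]'
python3 drive.py '[[0,0,-0.015,0,0,0],[0,0,-0.025,0,0,0],[0,0,-0.025,0,0,0],[0,0,0,0,0,0],[0,0,0,0,0,0]]'
python3 go.py 0.541 -0.124 0.075
```

```text
time: 7.2
tool_pos: [0.55, -0.2341, 0.2311]
tool_rot: [3.141, 0.002, 2.169]
contact_force: [-4.9, 2.3, 17.3]
opening: 0.0004
grip_force: 8.6
time: 7.62
tool_pos: [0.5502, -0.2341, 0.295]
tool_rot: [3.14, 0.003, 2.169]
contact_force: [-1.1, 0.4, -0.7]
opening: 0.0001
grip_force: 0.0
t 7.62 tip [ 0.5507 -0.2343  0.117 ] tool delta [0.0963 0.0543 0.0418] tooly [0.83 0.56 0.  ] F [-1.14  0.36 -0.66]
```

Yellow reached a hard stop at 17 N. I'll move across at height (tip 0.117 m) to blue.

```bash
python3 drive.py '[[0.024,0.0135,0,0,0,0],[0.024,0.0135,0,0,0,0],[0.024,0.0135,0,0,0,0],[0.024,0.0135,0,0,0,0],[0,0,0,0,0,0],[0,0,0,0,0,0]]'
python3 go.py 0.541 -0.124 0.075
```

```text
time: 8.12
tool_pos: [0.5402, -0.123, 0.2926]
tool_rot: [-3.14, -0.002, 2.171]
contact_force: [0.0, -0.8, 0.2]
opening: 0.0002
grip_force: 0.0
t 8.12 tip [ 0.5399 -0.1228  0.1146] tool delta [-0.0013  0.0001  0.0396] tooly [ 0.83  0.57 -0.  ] F [ 0.02 -0.8   0.15]
```

```bash
python3 drive.py '[[0,0,0.015,0,0,0],[0,0,0.015,0,0,0],[0,0,0.01,0,0,0],[0,0,0.008,0,0,0],[0,0,0.006,0,0,0],[0,0,0.004,0,0,0],[0,0,0.003,0,0,0],[0,0,0,0,0,0]]'
python3 go.py 0.541 -0.124 0.053
```

```text
time: 8.78
tool_pos: [0.5406, -0.1246, 0.2325]
tool_rot: [3.141, 0.0, 2.169]
contact_force: [-0.0, -0.2, 0.4]
opening: -0.0002
grip_force: 0.0
t 8.78 tip [ 0.5406 -0.1246  0.0545] tool delta [0.0002 0.0007 0.0015] tooly [0.83 0.56 0.  ] F [-0.01 -0.18  0.43]
```

```bash
python3 drive.py '[[0,0,0.001,0,0,0],[0,0,0.001,0,0,0],[0,0,0.001,0,0,0],[0,0,0,0,0,0],[0,0,0,0,0,0]]'
python3 go.py 0.541 -0.124 0.053
```

```text
time: 9.2
tool_pos: [0.5407, -0.1244, 0.2312]
tool_rot: [3.141, 0.002, 2.169]
contact_force: [-2.8, 0.2, 10.2]
opening: 0.0006
grip_force: 5.0
t 9.2 tip [ 0.541  -0.1245  0.0532] tool delta [0.0001 0.0004 0.0002] tooly [0.83 0.56 0.  ] F [-2.75  0.25 10.24]
```

Blue stopped at the same height, 0.0532 m, with 10 N. I'll press a little more, lift, and back away for a last look.

```bash
python3 drive.py '[[0,0,0.001,0,0,0],[0,0,0,0,0,0],[0,0,0,0,0,0]]' | grep force
python3 drive.py '[[0,0,-0.015,0,0,0],[0,0,-0.03,0,0,0],[0,0,-0.04,0,0,0],[0,0,-0.04,0,0,0],[0.025,0.017,0,0,0,0],[0.025,0.017,0,0,0,0],[0.025,0.017,0,0,0,0],[0.025,0.017,0,0,0,0]]'
python3 drive.py '[[0.025,0.017,0,0,0,0],[0.025,0.017,0,0,0,0],[0.025,0.017,0,0,0,0],[0.025,0.017,0,0,0,0],[0,0,0,0,0,0],[0,0,0,0,0,0]]'
python3 - <<'E'
from h import *
c=robot.read_camera("scene"); d=robot.read_camera("top")
f=lambda c,b:cv2.resize(c["image"][b[1]:b[3],b[0]:b[2],::-1],(400,400),interpolation=2)
cv2.imwrite("pics/e.png",np.hstack([f(c,(350,205,470,325)),f(d,(360,130,470,240))]))
E
```

```text
contact_force: [-6.0, 1.5, 17.4]
grip_force: 8.7
time: 10.12
tool_pos: [0.5402, -0.0022, 0.3543]
tool_rot: [3.14, 0.001, 2.168]
contact_force: [0.6, 0.8, -0.5]
opening: 0.0003
grip_force: 0.0
time: 10.62
tool_pos: [0.5401, 0.119, 0.3538]
tool_rot: [3.141, 0.0, 2.172]
contact_force: [-0.2, -0.8, -0.5]
opening: 0.0008
grip_force: 0.0
```

View pics/e.png

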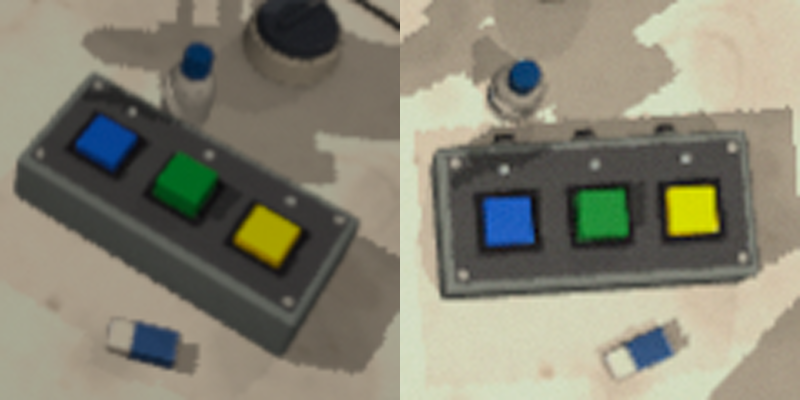

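Blue (105,145) and yellow (268,237) sit low, green (185,183) stands up, and the dropper and eraser are in place. I'll hand the job in.

```bash
python3 -c "
from cell import robot
print(robot.hand_in())"
```

```text
the job is handed in; nothing more can be done
None
```

I pressed the paddle on, then the yellow key, then the blue key, each down to its hard stop; green stayed up, the dropper, eraser and loupe looked unmoved in the pictures, and I handed the job in at about 11 s (no verdict was returned).

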